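# Shift the tapping machine to its lamp-arm setting

## Robot

A 6-joint arm with a two-finger parallel gripper is mounted at the origin on the work surface. World frame = base frame: x ahead of the robot, y to its left, z up, the work surface at z = 0. Lengths are in mm, angles in rad, forces in N, time in s.
With the tool pointing down it reaches from about 350 to 850 mm from the base axis. Payload 8.1 kg.
Tool frame: the origin (TCP) lies at the very end of the fingers, on their centre line; the grasp point (between the pads) lies 19 mm behind it; z points along the fingers, x is the direction in which the jaws open and shut, and the axes are right-handed (so a half turn about z gives the same grasp; the last joint's range is limited). The gripper opens to 93 mm and grips with 3 to 60 N. Pads are 15 mm wide; open, the fingers measure 128 mm over their backs; the gripper's body (75 mm by 188 mm) begins 65 mm behind the grasp point.
Start: joints at [1.031, 0.13, 1.488, -0, 1.523, -0.085], TCP at [263.55, 539.024, 218.635] pointing down, gripper open.
Joint ranges: [-2.96, 2.96], [-0.89, 2.26], [0.02, 2.5], [-1.34, 4.48], [0, 2.73], [-2.66, 2.66]. Speed limits (rad/s): [2.39, 2.39, 2.79, 3.14, 3.14, 3.14].

## Interface

Orientations are given as a rotation vector (axis times angle).
In Python, from bench import state, optics, ticket gives the robot as it stands.
- The arm moves only by the tool apply_moves, never from a script. Its argument "targets" is one flat list of numbers, 6 for each row, row after row: the shift along the world's x, y, z normalised to -1 to 1, where 1 is 120 mm, then the turn, a rotation vector about the world's x, y, z normalised to -1 to 1, where 1 is 0.5 rad. In form: [x, y, z, rx, ry, rz, x, y, z, rx, ry, rz, ...]. A call has 1 to 20 rows; each row is the pose to reach, as a shift and turn from the pose commanded when the call began; what a row does not reach only later rows make up. A row lasts 1/8 s, in which the tool goes at most 62.5 mm and 10.7 degrees, less where a joint would pass 70% of its speed; a pose out of reach is approached as far as the arm can. A call with a number of a shift or a turn outside -1 to 1 is refused whole. A call with a gripper value outside its range is refused whole. "claw" is the opening, from -1 (shut) to 1 (fully open), set as the call begins (left out, the last holds). The fingers move at their own pace and stop on an object; the grip force is fixed at half the most. Time passes only in rows, so rows that repeat a pose let the fingers close. It gives the time, the measured TCP pose, the force and the opening at its end, in the units of the state.
- state(): the state, without advancing time (a new reading comes with each control period).
- optics.snapshot(name): name is "scene" or "side" or "wrist"; returns the picture (400x640x3 uint8, red, green, blue); there is no depth.
- optics.camera_model(name): a dict with "vfov" (degrees; the focal length in pixels is half the picture's height over the tangent of half this angle, whatever the lens; pixels are square), "cx", "cy" (the principal point, pixels), "origin" and "orientation" of the camera in the world; the wrist camera has in their place "T_tool_cam" (4x4, takes a point from camera to tool coordinates, whose origin is the TCP and whose axes are the tool frame's). Camera axes: x right, y down, z forward; pixel columns grow to the right and rows downward; lengths in mm; the calibration is good to about 2 mm. A picture is of the moment at which its call begins: read the wrist's pose just before it. camera_model takes no time and is no camera call.
- ticket.hand_in(): hands the job in, once; it reports no verdict.
The state is a dict: "time": time; "joint_pos": joint angles; "qvel": joint speeds; "effort": joint torques, N m; "ee_pos": TCP position; "ee_rot": TCP orientation; "contact_force": force on the tool from outside, world axes, zero at the start; "moment": the same for the moment, N m; "gripper_width": finger opening in mm.
Only numpy, scipy, OpenCV 4.12 (cv2) and the standard library are available. Lean on these libraries where they do the work, as an engineer would, in place of code of your own. Each camera call takes 0.05 s, during which the arm holds its last target.

## Task

The next parts to be threaded are lamp arms, so push the gear lever of the small tapping machine through its gate: out of the middle lane, across the neutral channel, and fully home into the slot marked with the single long bar. Push the knob with the fingertips or the outside of the fingers, without pinching it, run the lever into none of the other marked slots, and leave the loose parts standing around where they are. When the lever is home, take the hand clear.

Things in the scene. Friction and masses are not known exactly. Their poses are not given: they have to be found in the camera images.
- machine: Grey bench tapping machine, fixed; body 200 (x) by 220 (y) mm on a 240 mm square foot, flat deck 95 mm above the table. A chuck sticks out on its +y side to y = 192 mm, a round motor on its -y side to y = -195 mm, both below the deck; the deck plate is pale. Origin: centre of its underside, on the table; z up, x away from the robot within 0.3 rad.
- gate (a point): Centre of the 88 mm square steel gate plate on the deck, on its top, 115 mm above the table; axes parallel to the machine's. Three lanes along x, 12 mm wide, at y = 0 and about +-19 mm, are joined by one neutral channel along y at x = 0, 12 mm wide. The 8 mm lever stem moves along x only in a lane, and across only near x = 0.
- pivot (a point): The point the lever tilts about, 50 mm above the table under the gate's centre. In the machine's frame the knob centre lies from here at x = 130 sin(shift), y = 130 cos(shift) sin(cross) mm: about 40 mm either way at full throw.
- knob (a point): Centre of the lever's black square knob, 36 by 36 mm, 44 mm tall, sides parallel to the machine's; it tilts with the lever. 130 mm from the pivot: 180 mm above the table when upright, 168 mm when in an outer slot. The gate is below it, with nothing else at its height.
- shift (a joint): Lever's tilt along the lanes, rad: 0 in the neutral channel, +0.31 at the stop of a slot on the machine's +x side, -0.31 at the stop of one on its -x side. Starts anywhere along the middle lane. Stiff: the knob takes about 3 N to move and stays where it is left; no spring or detent.
- cross (a joint): Lever's tilt across the lanes, rad: 0 in the middle lane, +0.31 in the +y lane, -0.31 in the -y lane, with a stop at both ends; same stiffness. Starts at 0.
- sym_bar: Mark of the wanted slot: one narrow dark steel bar, 44 (along x) by 12 mm, 3 mm thick, fixed on the deck at x = +-74, y = +-45 mm in the machine's frame; its signs of x and y are those of its slot. The three other outer slots have a disc 30 mm wide, a 28 mm square and four small dots; the middle lane has none. Origin: centre of its underside.
- bush: Bystander: small loose brass bush, 22 mm wide, 26 mm tall, standing on a corner of the deck. Origin: centre of underside.
- tape: Bystander: loose roll of paper tape, 84 mm wide, 24 mm high, flat on the table on the machine's -x side. Origin: centre of underside.
- socket: Bystander: loose black lamp socket, 42 mm wide, 55 mm tall, on the machine's -x side. Origin: centre of underside.
- jar: Bystander: loose glass jar, 60 mm wide, 85 mm tall, beyond the motor. Origin: centre of underside.
- lamp_base: Bystander: loose red round lamp base, 120 mm wide, 30 mm tall, on the machine's +x side. Origin: centre of underside.
- shade: Bystander: loose yellow lamp shade, 144 mm wide, 105 mm tall, beyond the chuck. Origin: centre of underside.
- driver: Bystander: loose screwdriver lying on the table on the machine's +x side. Origin: on the table under it.

How it is judged:
By the outcome, as a careful person would: the job done as asked, in the order asked, and still so for the second after the job is handed in, with the robot touching nothing.
It also fails if it takes over 48 s, if anything falls off the work surface, if the arm or the gripper's body presses on something with over 40 N, if the wrist force passes 120 N, or if a joint passes its speed limit or range.

## Working session

There is one attempt and no reset: what is moved stays moved. The work goes in short steps, Python scripts to look and compute and a tool call to move; the robot and the scene stay as the last step left them, time stands still between calls to the robot, and variables do not carry over. Pictures are saved under pics/ and viewed, and the job is handed in when it is done.

Besides the shell and the picture viewer there is one more tool, called after "Call:" as name(argument=value, ...) on one line, values as JSON. apply_moves: Moves the arm, as the interface text tells. Its arguments: {"type":"object","properties":{"targets":{"type":"array"},"claw":{"type":"number"}},"required":["targets"]}

```bash
mkdir -p pics; python3 - <<'E'
from bench import state, optics
import cv2
print(state())
for n in ["scene","side","wrist"]:
    print(n,optics.camera_model(n))
    cv2.imwrite(f"pics/{n}0.png",optics.snapshot(n)[:,:,::-1])
E
```

```text
{'time': 0.0, 'joint_pos': array([ 1.03058532e+00,  1.31155368e-01,  1.48927623e+00, -1.25507463e-05,
        1.52299956e+00, -8.53930163e-02]), 'qvel': array([ 8.33569754e-04, -1.34795564e-03,  1.07536751e-03, -9.49738054e-04,
        1.34445595e-03, -3.98509810e-06]), 'effort': array([ 6.60557475e-05, -5.59818542e+01, -4.91776228e+01,  7.67109124e-02,
        3.47817480e-02, -1.87069522e-04]), 'ee_pos': array([263.26507239, 538.52285785, 217.59259223]), 'ee_rot': array([ 2.66435985e+00,  1.66296623e+00, -2.56171531e-03]), 'contact_force': array([ 0.01046925, -0.3205972 , -0.80817825]), 'moment': array([-0.01197248, -0.02010902, -0.05803693]), 'gripper_width': 92.797431020894}
scene {'vfov': 52.19593165142387, 'cx': 314.65941450774415, 'cy': 195.65789208269538, 'origin': array([1202.39792326, -263.2169063 ,  852.44452178]), 'orientation': array([-2.04405133, -1.31391106,  0.51170391])}
side {'vfov': 51.80356867684678, 'cx': 314.99099334066483, 'cy': 200.03096341812395, 'origin': array([  73.71105904, -519.20540384,  606.21622827]), 'orientation': array([-2.04154447,  0.77054214, -0.43432141])}
wrist {'vfov': 61.960419943209395, 'cx': 317.2552084195116, 'cy': 199.36726497205245, 'T_tool_cam': array([[ 9.99999864e-01, -1.52686501e-04,  4.99363702e-04,
         5.06653278e-01],
       [ 2.17763308e-05,  9.67658174e-01,  2.52265056e-01,
        -6.97077638e+01],
       [-5.21730837e-04, -2.52265011e-01,  9.67658045e-01,
        -1.67186200e+02],
       [ 0.00000000e+00,  0.00000000e+00,  0.00000000e+00,
         1.00000000e+00]])}
```

View pics/scene0.png

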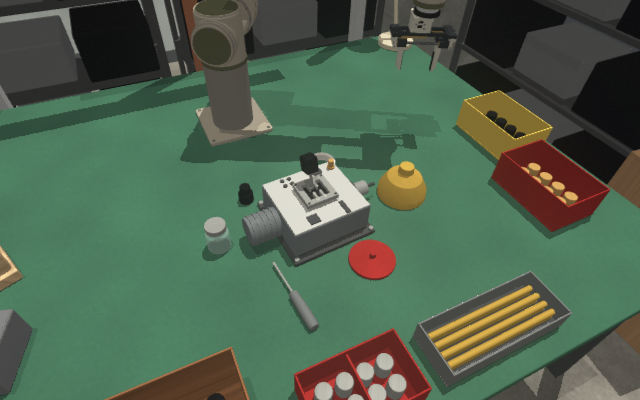

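View pics/side0.png

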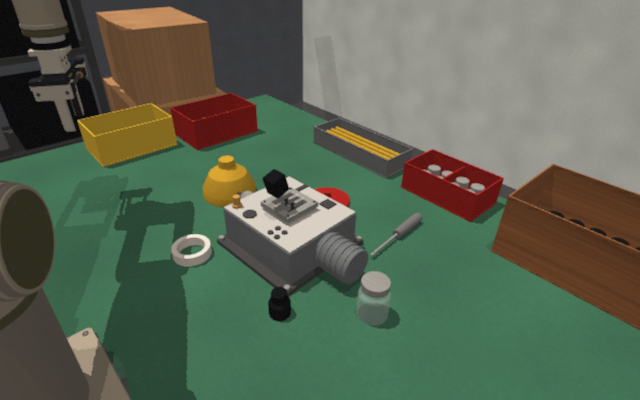

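View pics/wrist0.png

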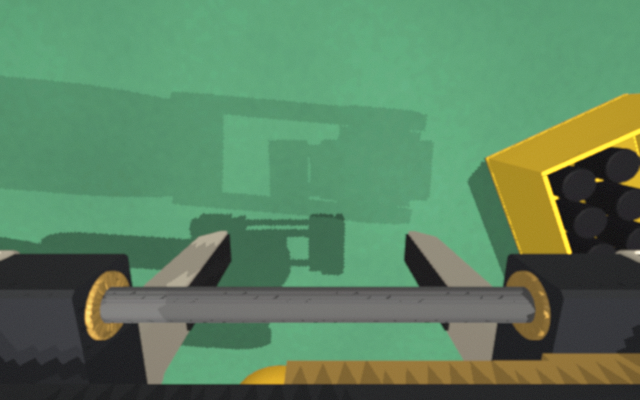

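```bash
python3 - <<'E'
import cv2
a=cv2.imread("pics/scene0.png")[140:270,225:400]; b=cv2.imread("pics/side0.png")[160:295,210:380]
cv2.imwrite("pics/sz.png",cv2.resize(a,None,fx=4.5,fy=4.5,interpolation=2)); cv2.imwrite("pics/dz.png",cv2.resize(b,None,fx=4.4,fy=4.4,interpolation=2))
E
```

```text
(no output)
```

View pics/sz.png

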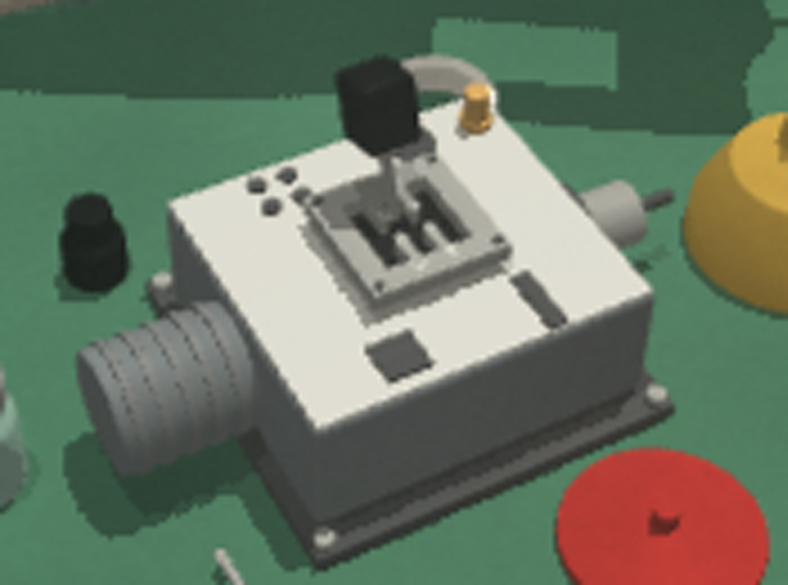

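View pics/dz.png

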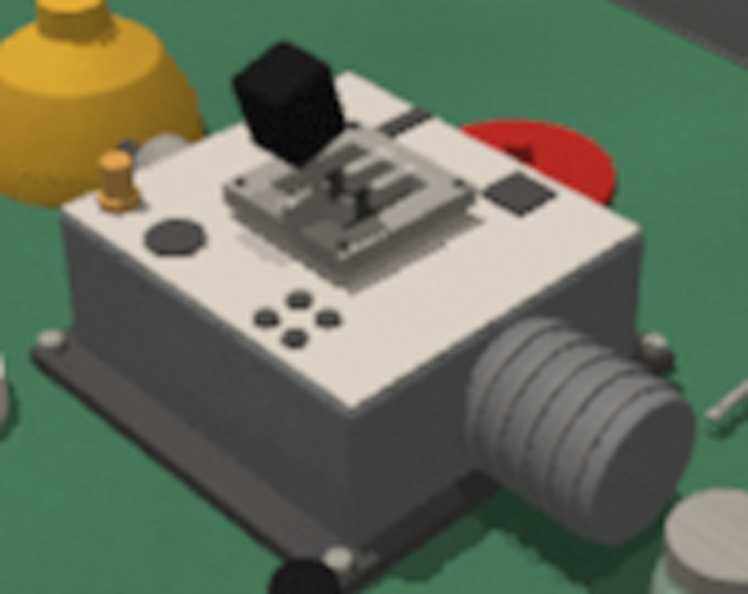

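```bash
cat > h.py <<'E'
import numpy as np,cv2
from scipy.spatial.transform import Rotation as R
from bench import state, optics
def ray(n,uv):
    c=optics.camera_model(n);f=200/np.tan(np.radians(c['vfov'])/2)
    d=R.from_rotvec(c['orientation']).as_matrix()@np.array([(uv[0]-c['cx'])/f,(uv[1]-c['cy'])/f,1.])
    return np.array(c['origin']),d/np.linalg.norm(d)
def plane(n,uv,z):
    o,d=ray(n,uv);return o+d*(z-o[2])/d[2]
def tri(a,b):
    (o1,d1),(o2,d2)=ray('scene',a),ray('side',b)
    s=np.linalg.lstsq(np.c_[d1,-d2],o2-o1,rcond=None)[0]
    p,q=o1+s[0]*d1,o2+s[1]*d2
    return (p+q)/2,np.linalg.norm(p-q)
def knobpix(im,box):
    x0,y0,x1,y1=box
    m=(im[y0:y1,x0:x1].max(2)<34).astype(np.uint8)
    n,l,s,c=cv2.connectedComponentsWithStats(m)
    i=1+np.argmax(s[1:,4]); h=cv2.convexHull(np.argwhere(l==i)[:,::-1].astype(np.int32))
    M=cv2.moments(h)
    return np.array([M['m10']/M['m00']+x0,M['m01']/M['m00']+y0]),s[i]+np.array([x0,y0,0,0,0])
E
python3 - <<'E'
from h import *
Z=lambda p,s,o:np.array(p)/s+np.array(o)-0.5+0.5/s
S={'scene':[(172,205),(500,108),(652,293),(318,429)],'side':[(352,408),(63,208),(348,72),(640,230)]} # -x-y, -x+y, +x+y, +x-y
for n in S:
    im=cv2.imread(f'pics/{n}0.png')
    box=(225,140,400,270) if n=='scene' else (210,160,380,295)
    s=4.5 if n=='scene' else 4.4
    P=np.array([plane(n,Z(p,s,box[:2]),95)[:2] for p in S[n]])
    c=P.mean(0);e=(P[2]+P[3]-P[0]-P[1]);ey=(P[1]+P[2]-P[0]-P[3])
    print(n,P.round(1).tolist(),c,np.linalg.norm(e)/2,np.linalg.norm(ey)/2,np.arctan2(e[1],e[0]),np.arctan2(-ey[0],ey[1]))
    kb=(290,145,325,180) if n=='scene' else (255,160,292,202)
    print(knobpix(im,kb))
    for p in ([(538,298)] if n=='scene' else [(404,121)]): print('bar',plane(n,Z(p,s,box[:2]),98))
    g=[(303,190),(425,140),(513,245),(377,300)] if n=='scene' else [(348,265),(225,190),(355,125),(475,190)]
    G=np.array([plane(n,Z(p,s,box[:2]),115)[:2] for p in g]);print('gate',G.mean(0))
a=knobpix(cv2.imread('pics/scene0.png'),(290,145,325,180))[0];b=knobpix(cv2.imread('pics/side0.png'),(255,160,292,202))[0]
print(tri(a,b))
E
```

```text
scene [[446.6, -45.8], [447.2, 171.0], [623.5, 177.7], [636.9, -33.5]] [538.56447011  67.34359119] 183.50503430876967 214.12307434477796 0.05165809426522333 0.029975882335958257Traceback (most recent call last):
  File "<stdin>", line 12, in <module>
  File "h.py", line 19, in knobpix
    i=1+np.argmax(s[1:,4]); h=cv2.convexHull(np.argwhere(l==i)[:,::-1].astype(np.int32))
        ~~~~~~~~~^^^^^^^^^
    return _wrapfunc(a, 'argmax', axis=axis, out=out, **kwds)
    return bound(*args, **kwds)
ValueError: attempt to get argmax of an empty sequence
```

```bash
sed -i 's/max(2)<34/max(2)<45/' h.py
python3 - <<'E'
from h import *
for n,box in (('scene',(290,145,325,180)),('side',(255,160,292,202))):
    im=cv2.imread(f'pics/{n}0.png'); x0,y0,x1,y1=box
    print(im[y0:y1,x0:x1].max(2)[::3,::3])
    # deck mask
    m=(im.min(2)>170).astype(np.uint8)
    k,l,s,c=cv2.connectedComponentsWithStats(m)
    for i in range(1,k):
        if s[i,4]>800:
            print(n,s[i],c[i])
            if 200<c[i][0]<400 and 150<c[i][1]<280:
                cn=cv2.findContours((l==i).astype(np.uint8),cv2.RETR_EXTERNAL,cv2.CHAIN_APPROX_NONE)[0][0]
                ap=cv2.approxPolyDP(cv2.convexHull(cn),4,True)[:,0]
                for p in ap: print(p,plane(n,p,95).round(1))
E
```

```text
[[ 86  86  85  86  86  86  86  86  85  85  84 127]
 [ 86  86  86  86  86  86  86  84  84  83  84 129]
 [ 87  87  86  86  85  86  86  86  86  86  86 127]
 [ 86  86  87  86  77  48  44  45 120 166 159 164]
 [ 86  87  87  65  43  45  45  48  44 122 132 136]
 [ 88  86  87  86  38  42  42  39  41  64  95 102]
 [133 133 133 134  39  40  40  39  41  48  87 146]
 [132 133 132 133  39  39  41  40  41  41 222 222]
 [132 131 131 134  46  40  40  40  41  42 136 222]
 [132 133 148 215 219  47  42  42  57  86  89 223]
 [206 222 223 222 222 222 184  93 108 161 101 202]
 [102 222 222 223 223 223 185  94 154 155 175 177]]
scene [ 263  162  106   73 2721] [314.01947813 199.06321205]
[368 203] [616.7 177.2  95. ]
[295 234] [634. -33.  95.]
[263 185] [446.2 -45.2  95. ]
[327 162] [431.2 151.6  95. ]
[[117 117 117 117 117 119 117 118 118 116 116 116 117]
 [119 117 117 118 116 118 118 116 117 116 116 115 116]
 [117 119 116 117 118 117 117 118 117 117 115 116 116]
 [116 116 117 118 115 115  79  98 116 116 115 114 115]
 [116 115 116 116 114  43  26  28  33 105 116 117 115]
 [115 115 114 106  26  27  27  29  28  24  88 113 114]
 [116 114 115  23  27  29  28  31  21  16  55 218 208]
 [112 115 113  18  20  25  27  19  17  13  13 218 217]
 [108 116 112  73  14  16  16  16  18  14  16 178 218]
 [ 93 115 113 127  14  11  14  15  16  12  16  96 175]
 [104 149 202 218  59  16  14  15  15  15  15 148 167]
 [218 217 217 217 196  32  15  16  14  11 142 108 113]
 [217 217 217 217 217 201 128  15  23  95  85  78 143]
 [217 218 217 191 168 167 158 110  83  81  45 101  98]]
side [ 225  189  129   63 2399] [290.26010838 220.98374323]
[225 207] [430.6 167.5  95. ]
[265 189] [541.8 171.7  95. ]
[334 201] [629.7  28.5  95. ]
[353 212] [630.8 -29.8  95. ]
[289 251] [443.9 -40.6  95. ]
```

```bash
sed -i 's/max(2)<45/max(2)<60/' h.py
python3 - <<'E'
from h import *
a=knobpix(cv2.imread('pics/scene0.png'),(290,145,325,180));b=knobpix(cv2.imread('pics/side0.png'),(255,160,292,202))
print(a,b)
p,e=tri(a[0],b[0]); print(p,e)
c=np.array([531,67.3]);y=.066
Rm=np.array([[np.cos(y),np.sin(y)],[-np.sin(y),np.cos(y)]])
print(Rm@(p[:2]-c))
for q in [('scene',(225+538/4.5,140+298/4.5)),('side',(210+404/4.4,160+121/4.4))]:
    print(Rm@(plane(q[0],q[1],98)[:2]-c))
E
```

```text
(array([308.8590604 , 163.13087248]), array([300, 153,  19,  22, 311])) (array([275.43143573, 183.07518797]), array([263, 170,  26,  28, 480]))
[497.16123382  65.3156987  175.51651134] 3.1304766056014683
[-33.89596092   0.25175644]
[76.61862163 43.22412343]
[81.07184211 44.20930791]
```

Call:
apply_moves(targets=[0.19,-0.5,0,0,0,0.13,0.372,-0.996,0,0,0,0.26,0.372,-0.996,0,0,0,0.26], claw=-1)

```text
time: 0.52
ee_pos: [309.1, 416.3, 218.0]
ee_rot: [2.553, 1.829, -0.002]
contact_force: [0.6, 1.4, -0.6]
gripper_width: 67.5
```

Call:
apply_moves(targets=[0.19,-0.5,0,0,0,0.13,0.372,-0.996,0,0,0,0.26,0.372,-0.996,0,0,0,0.26])

```text
time: 0.9
ee_pos: [354.1, 297.6, 218.7]
ee_rot: [2.43, 1.99, 0.0]
contact_force: [-0.5, 0.4, 1.1]
gripper_width: 37.5
```

Call:
apply_moves(targets=[0.19,-0.5,0,0,0,0.13,0.372,-0.996,0,0,0,0.26,0.372,-0.996,0,0,0,0.26])

```text
time: 1.27
ee_pos: [398.7, 178.5, 218.8]
ee_rot: [2.297, 2.143, 0.001]
contact_force: [-0.9, 0.6, -0.6]
gripper_width: 7.6
```

Call:
apply_moves(targets=[0.19,-0.5,0,0,0,0.13,0.372,-0.996,0,0,0,0.26,0.372,-0.996,0,0,0,0.26,0.372,-0.996,0,0,0,0.26])

```text
time: 1.78
ee_pos: [442.1, 62.5, 218.5]
ee_rot: [-2.149, -2.291, -0.001]
contact_force: [-1.2, 0.3, 0.0]
gripper_width: 0.4
```

```bash
python3 - <<'E'
from bench import state, optics
import cv2
s=state();print(s['ee_pos'],s['ee_rot'])
cv2.imwrite("pics/w1.png",optics.snapshot('wrist')[:,:,::-1])
cv2.imwrite("pics/d1.png",optics.snapshot('side')[:,:,::-1])
E
```

```text
[442.13616977  62.49834946 218.53165831] [-2.14855088e+00 -2.29057814e+00 -7.04456639e-04]
```

View pics/w1.png

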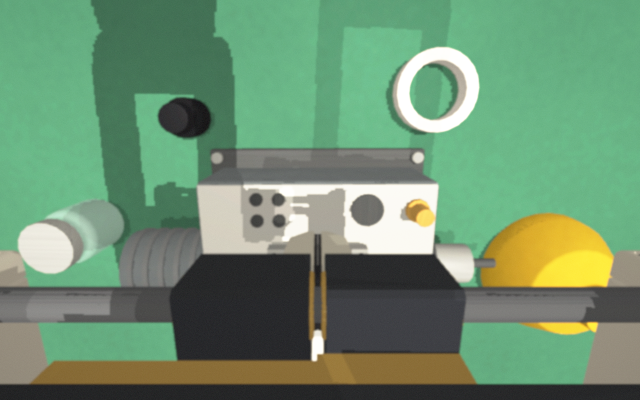

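View pics/d1.png

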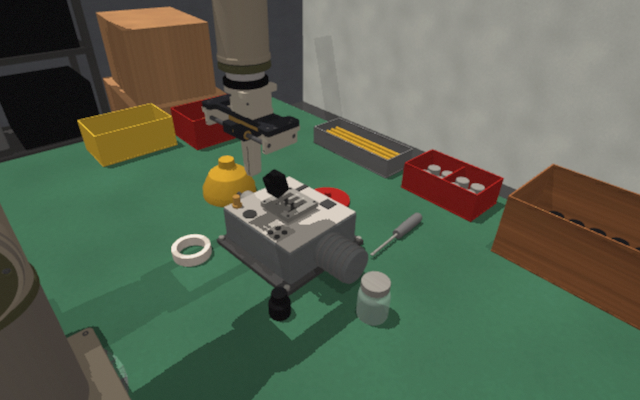

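Call:
apply_moves(targets=[0,0,-0.25,0,0,0,0,0,-0.445,0,0,0,0.1,0.007,-0.445,0,0,0,0.2,0.013,-0.445,0,0,0,0.27,0.018,-0.445,0,0,0,0.33,0.022,-0.445,0,0,0,0.39,0.026,-0.445,0,0,0,0.44,0.029,-0.445,0,0,0,0.48,0.032,-0.445,0,0,0,0.48,0.032,-0.445,0,0,0])

```text
time: 3.12
ee_pos: [500.0, 64.7, 165.1]
ee_rot: [-2.148, -2.292, 0.0]
contact_force: [-1.2, 0.5, 0.8]
gripper_width: 0.8
```

```bash
cat > look.py <<'E'
import sys
from h import *
t=sys.argv[1]
s=state();print(s['time'],s['ee_pos'],s['contact_force'])
c=np.array([532,67.]);y=.066
Rm=np.array([[np.cos(y),np.sin(y)],[-np.sin(y),np.cos(y)]])
print('tcp_m',Rm@(s['ee_pos'][:2]-c))
out=[]
for n,b in (('side',(230,150,370,270)),('scene',(250,130,370,230))):
    im=optics.snapshot(n)[:,:,::-1];cv2.imwrite(f'pics/{n}_{t}.png',im)
    x0,y0,x1,y1=b; out.append(cv2.resize(im[y0:y1,x0:x1],(int((x1-x0)*400/(y1-y0)*.85),340),interpolation=2))
cv2.imwrite(f'pics/z_{t}.png',np.hstack(out))
E
python3 look.py a
```

```text
3.125 [499.95236465  64.70594269 165.11494024] [-1.23136677  0.53890427  0.77386957]
tcp_m [-32.12915882  -0.17545399]
```

View pics/z_a.png

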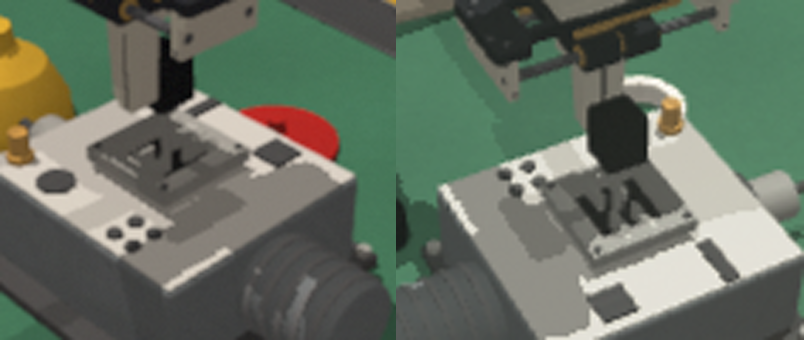

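```bash
cat > kn.py <<'E'
import sys
from h import *
t=sys.argv[1]
c=np.array([532,67.]);y=.066
Rm=np.array([[np.cos(y),np.sin(y)],[-np.sin(y),np.cos(y)]])
im=cv2.imread(f'pics/scene_{t}.png' if t!='0' else 'pics/scene0.png')
a=knobpix(im,tuple(map(int,sys.argv[2:6])));print(a)
z=180.
for _ in range(20):
    p=Rm@(plane('scene',a[0],z)[:2]-c); z=50+np.sqrt(max(130**2-p@p,1))
print('knob m',p,z)
E
python3 kn.py a 305 150 335 184; python3 kn.py 0 290 145 325 180
```

```text
(array([314.70261438, 169.07843137]), array([306, 158,  18,  23, 326]))
knob m [-2.79183394 -1.24367882] 179.96406782727712
(array([308.8590604 , 163.13087248]), array([300, 153,  19,  22, 311]))
knob m [-33.30953718  -1.13865143] 175.65499674038563
```

```bash
python3 - <<'E'
from h import *
c=np.array([532,67.]);y=.066
Rm=np.array([[np.cos(y),np.sin(y)],[-np.sin(y),np.cos(y)]])
for n,box in (('scene',(262,160,370,236)),('side',(224,176,356,254))):
    im=cv2.imread(f'pics/{n}0.png');x0,y0,x1,y1=box
    m=np.zeros(im.shape[:2],np.uint8);g=im.max(2)<110;m[y0:y1,x0:x1]=g[y0:y1,x0:x1]
    k,l,s,cc=cv2.connectedComponentsWithStats(m)
    for i in range(1,k):
        if 8<s[i,4]<400:
            p=Rm@(plane(n,cc[i],98)[:2]-c)
            print(n,s[i],cc[i].round(1),p.round(1))
E
```

```text
scene [336 160  34   9 277] [353.4 163.6] [-51.8 151.7]
scene [287 178   4   3   9] [288.7 178.9] [-79.8 -36.9]
scene [280 180   4   3   9] [281.7 181.1] [-80.7 -57.3]
scene [293 184  45  25 136] [313.8 199.7] [ 19.5 -14.4]
scene [362 191   7   4  20] [364.7 192.5] [ 58.5 116.1]
scene [339 201  12  12  54] [344.5 206.3] [75.9 43.3]
scene [307 214  14  11  95] [313.4 218.9] [ 76.1 -46.3]
side [251 176   7  15  24] [254.8 184.8] [  8.6 131.7]
side [296 184  12   7  37] [301.9 187. ] [81.9 46.2]
side [237 192   5   4  11] [239.2 193.1] [-40.3 127.6]
side [326 194   5   3  10] [328.3 194.8] [101.3 -21.1]
side [348 199   3   8  11] [349.3 203.1] [109.6 -77.5]
side [320 200  16   9  88] [327.3 203.7] [ 72.7 -44.6]
side [243 210  13   8  86] [249.2 213.7] [-75.   45.9]
side [275 227   6   3  14] [277.5 228. ] [-65.3 -34.6]
side [268 231   5   3  15] [270. 232.] [-84.8 -34.1]
side [282 231   5   3  15] [284. 232.] [-64.8 -53.8]
side [274 235   6   4  18] [276.5 236.5] [-85.1 -54.2]
side [332 247   7   7  13] [334.8 250.5] [ -34.5 -164.1]
```

Call:
apply_moves(targets=[0.017,0.001,0,0,0,0,0.034,0.002,0,0,0,0,0.034,0.002,0,0,0,0])

```text
time: 3.6
ee_pos: [503.9, 65.1, 165.3]
ee_rot: [-2.148, -2.293, -0.0]
contact_force: [-1.6, -0.7, 1.2]
gripper_width: 0.4
```

```bash
sed -i 's/\[532,67.\]/[533.5,66.]/' kn.py look.py; python3 look.py b; python3 kn.py b 305 150 335 184
python3 - <<'E'
import cv2
a=cv2.imread('pics/scene_b.png')[150:215,285:350];cv2.imwrite('pics/zb2.png',cv2.resize(a,None,fx=9,fy=9,interpolation=2))
E
```

```text
3.6 [503.85754552  65.06431571 165.26845555] [-1.63869051 -0.66453475  1.24783223]
tcp_m [-29.63962699   1.02133485]
(array([315.40649065, 169.75742574]), array([307, 159,  18,  23, 319]))
knob m [-1.21161617  0.17102197] 179.9942411714324
```

View pics/zb2.png

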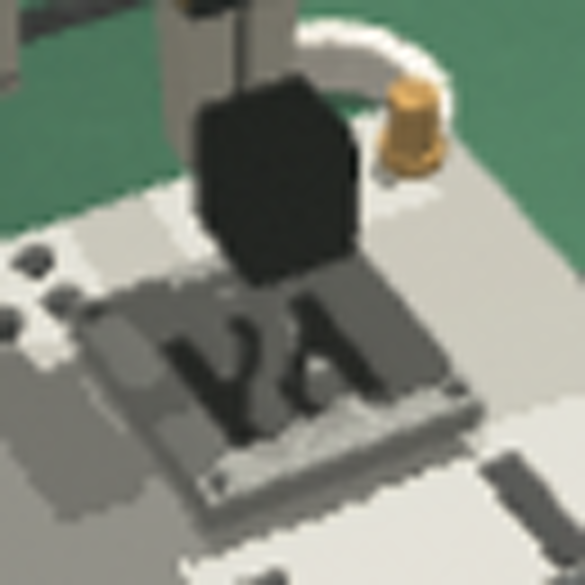

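View pics/z_b.png

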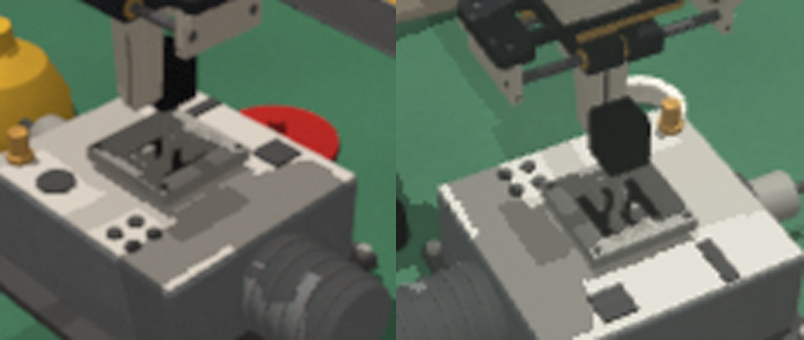

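Call:
apply_moves(targets=[0.008,0.001,0,0,0,0,0.008,0.001,0,0,0,0,-0.14,-0.01,0,0,0,0,-0.291,-0.019,0,0,0,0,-0.274,-0.28,0,0,0,0,-0.257,-0.535,0,0,0,0,-0.257,-0.535,0,0,0,0,0.013,-0.517,0,0,0,0,0.283,-0.499,0,0,0,0,0.283,-0.499,0,0,0,0])

```text
time: 4.95
ee_pos: [539.0, 6.0, 164.7]
ee_rot: [-2.147, -2.293, -0.0]
contact_force: [-0.5, -0.2, -0.7]
gripper_width: 0.7
```

```bash
python3 look.py c; python3 kn.py c 305 150 335 184
```

```text
4.95 [538.95207281   6.03508919 164.74999262] [-0.45699151 -0.22316052 -0.6918323 ]
tcp_m [  1.48539105 -60.19393026]
(array([313.93715499, 166.95456476]), array([305, 151,  20,  31, 380]))
knob m [-12.55321939   2.28087485] 179.37238612970236
```

View pics/z_c.png

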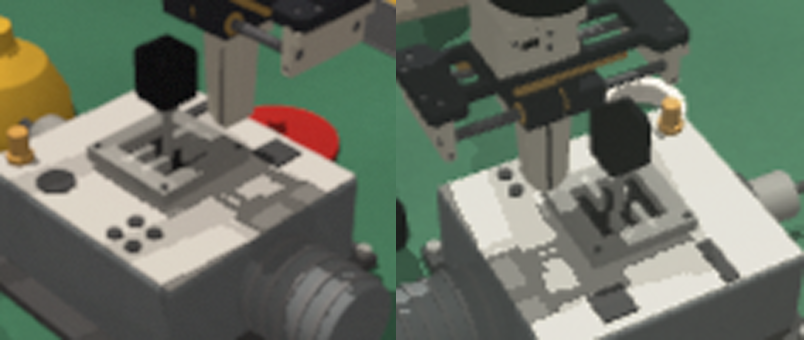

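```bash
python3 - <<'E'
from h import *
b=knobpix(cv2.imread('pics/side_c.png'),(270,155,302,192));a=knobpix(cv2.imread('pics/scene_c.png'),(305,157,335,184));print(a,b)
p,e=tri(a[0],b[0]);c=np.array([533.5,66.]);y=.066
Rm=np.array([[np.cos(y),np.sin(y)],[-np.sin(y),np.cos(y)]]);print(Rm@(p[:2]-c),p[2],e, Rm@(plane('side',b[0],180)[:2]-c))
E
python3 - <<'E'
import cv2
a=cv2.imread('pics/side_c.png')[155:235,250:330];cv2.imwrite('pics/zc2.png',cv2.resize(a,None,fx=7,fy=7,interpolation=2))
E
```

```text
(array([314.53775854, 168.55122655]), array([305, 157,  20,  25, 347])) (array([288.41071429, 175.18861607]), array([278, 163,  22,  26, 472]))
[-3.69288588 -0.70143244] 182.86120598198426 0.8881719983716954 [-0.13307735  3.73478348]
```

View pics/zc2.png

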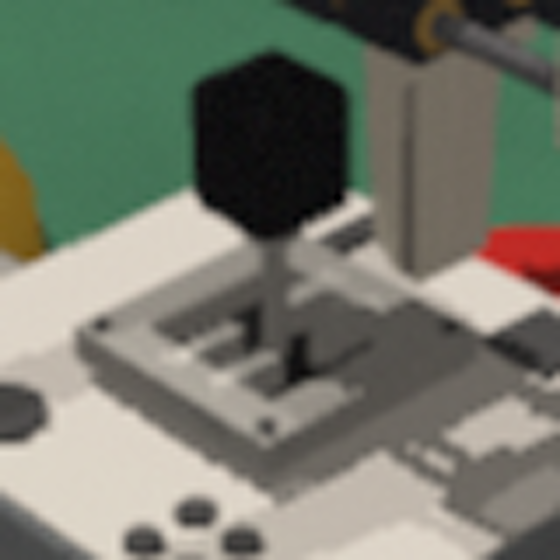

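Call:
apply_moves(targets=[-0.005,0.083,0,0,0,0,-0.011,0.166,0,0,0,0,-0.015,0.22,0,0,0,0,-0.018,0.27,0,0,0,0,-0.021,0.32,0,0,0,0,-0.021,0.32,0,0,0,0])

```text
time: 5.8
ee_pos: [535.2, 44.0, 165.3]
ee_rot: [-2.147, -2.293, -0.0]
contact_force: [0.3, 0.6, -0.0]
gripper_width: 0.4
```

```bash
python3 look.py d
```

```text
5.8 [535.20808992  43.99791049 165.25778223] [ 0.27554733  0.59949666 -0.03830715]
tcp_m [  0.25328716 -22.06683846]
```

View pics/z_d.png

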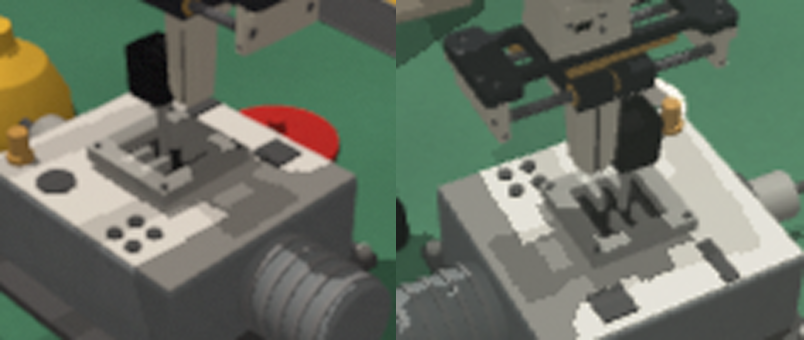

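Call:
apply_moves(targets=[-0.003,0.05,0,0,0,0,-0.006,0.1,0,0,0,0,-0.009,0.14,0,0,0,0,-0.01,0.165,0,0,0,0,-0.01,0.165,0,0,0,0])

```text
time: 6.52
ee_pos: [533.9, 63.8, 165.0]
ee_rot: [-2.147, -2.293, -0.0]
contact_force: [-0.5, 1.0, -1.0]
gripper_width: 0.5
```

```bash
python3 look.py e
```

```text
6.525 [533.85996032  63.84081657 165.02163165] [-0.46409268  1.01076444 -0.97337393]
tcp_m [ 0.21677394 -2.17822257]
```

View pics/z_e.png

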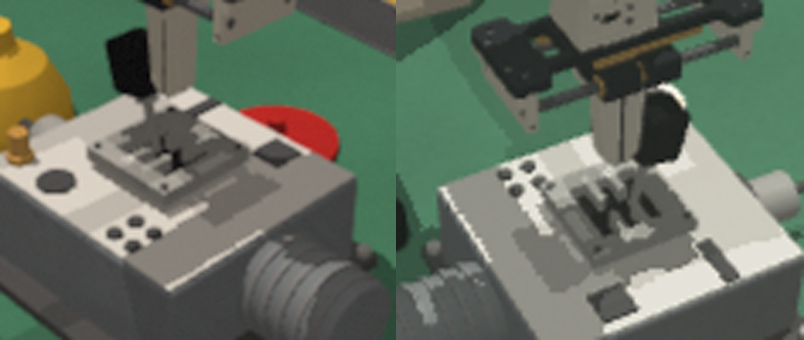

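Call:
apply_moves(targets=[0,0.012,0,0,0,0,-0.001,0.024,0,0,0,0,-0.001,0.024,0,0,0,0])

```text
time: 7.0
ee_pos: [533.8, 66.2, 165.1]
ee_rot: [-2.148, -2.293, 0.0]
contact_force: [0.1, -2.3, -0.5]
gripper_width: 0.2
```

```bash
python3 look.py f; python3 kn.py f 320 145 360 182;python3 - <<'E'
from h import *
b=knobpix(cv2.imread('pics/side_f.png'),(260,155,292,190));a=knobpix(cv2.imread('pics/scene_f.png'),(318,152,345,184));print(a,b)
p,e=tri(a[0],b[0]);c=np.array([533.5,66.]);y=.066
Rm=np.array([[np.cos(y),np.sin(y)],[-np.sin(y),np.cos(y)]]);print(Rm@(p[:2]-c),p[2],e)
E
```

```text
7.0 [533.83632246  66.19127215 165.11304086] [ 0.05654068 -2.25159557 -0.45657118]
tcp_m [0.34820502 0.16867454]
(array([328.2160767 , 167.70427729]), array([321, 157,  16,  22, 231]))
knob m [ 2.27954722 34.77168689] 175.24269821284298
(array([328.2160767 , 167.70427729]), array([321, 157,  16,  22, 231])) (array([275.49305556, 172.18589744]), array([267, 160,  18,  25, 311]))
[-2.96387535 39.3496019 ] 171.92694407514713 4.695451396317885
```

View pics/z_f.png

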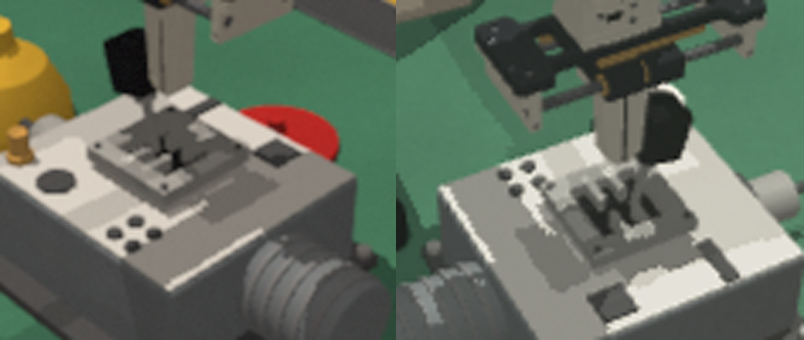

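Call:
apply_moves(targets=[0,0.01,0,0,0,0,-0.001,0.02,0,0,0,0,-0.001,0.02,0,0,0,0])

```text
time: 7.48
ee_pos: [533.8, 68.8, 165.2]
ee_rot: [-2.148, -2.293, -0.0]
contact_force: [0.7, -1.1, -0.6]
gripper_width: 0.5
```

Call:
apply_moves(targets=[0,0.01,0,0,0,0,-0.001,0.02,0,0,0,0,-0.001,0.02,0,0,0,0])

```text
time: 7.85
ee_pos: [533.7, 71.2, 165.3]
ee_rot: [-2.148, -2.293, -0.0]
contact_force: [-0.5, -0.8, -0.7]
gripper_width: 0.4
```

Call:
apply_moves(targets=[0.01,-0.25,0,0,0,0,0.03,-0.5,0,0,0,0,0.03,-0.5,0,0,0,0])

```text
time: 8.22
ee_pos: [537.5, 9.9, 165.4]
ee_rot: [2.15, 2.29, 0.001]
contact_force: [0.6, -0.0, -0.0]
gripper_width: 0.5
```

```bash
python3 look.py g; python3 kn.py g 320 150 350 184;python3 - <<'E'
from h import *
b=knobpix(cv2.imread('pics/side_g.png'),(260,155,292,190));a=knobpix(cv2.imread('pics/scene_g.png'),(318,152,345,184));print(a,b)
p,e=tri(a[0],b[0]);c=np.array([533.5,66.]);y=.066
Rm=np.array([[np.cos(y),np.sin(y)],[-np.sin(y),np.cos(y)]]);print(Rm@(p[:2]-c),p[2],e)
E
```

```text
8.225 [537.5228487    9.87006357 165.42710711] [ 0.59856132 -0.02635918 -0.03493112]
tcp_m [  0.31220324 -56.2730451 ]
(array([328.28604383, 167.16320646]), array([320, 158,  19,  20, 309]))
knob m [ 0.25271889 36.16792485] 174.8671988353243
(array([327.88484848, 167.23856749]), array([318, 158,  21,  20, 318])) (array([276.83744614, 171.34743439]), array([265, 160,  24,  24, 440]))
[-1.54917558 37.07612069] 174.84127068476508 3.4934064221789334
```

View pics/z_g.png

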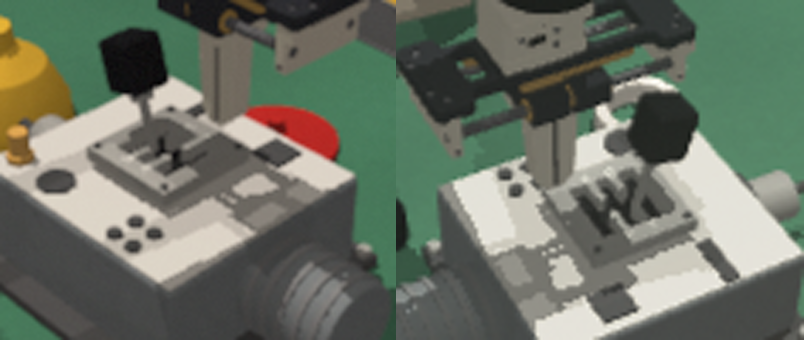

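Call:
apply_moves(targets=[-0.28,-0.018,0,0,0,0,-0.566,-0.037,0,0,0,0,-0.59,0.35,0,0,0,0,-0.617,0.736,0,0,0,0,-0.617,0.736,0,0,0,0,-0.5,0.743,0,0,0,0,-0.4,0.75,0,0,0,0,-0.4,0.75,0,0,0,0])

```text
time: 9.32
ee_pos: [489.8, 100.8, 165.1]
ee_rot: [-2.148, -2.292, 0.0]
contact_force: [0.1, 0.9, -0.2]
gripper_width: 0.1
```

```bash
python3 look.py i; python3 kn.py i 320 150 350 184
```

```text
9.325 [489.79104716 100.77998401 165.14955871] [ 0.07860571  0.89641422 -0.24666128]
tcp_m [-41.3199765   37.58695769]
(array([328.20826354, 166.89893914]), array([320, 157,  19,  21, 317]))
knob m [-0.80604286 36.56357805] 174.7495693571696
```

View pics/z_i.png

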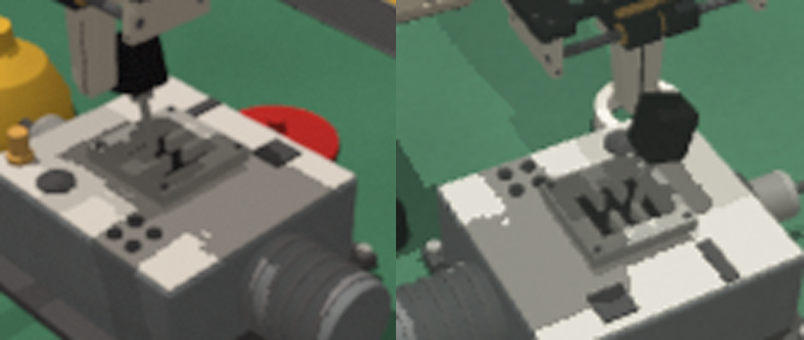

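Call:
apply_moves(targets=[0.08,0.005,0,0,0,0,0.13,0.009,0,0,0,0,0.18,0.012,0,0,0,0,0.22,0.015,0,0,0,0,0.22,0.015,0,0,0,0])

```text
time: 10.05
ee_pos: [515.9, 103.0, 165.2]
ee_rot: [-2.148, -2.293, -0.0]
contact_force: [-1.5, 1.2, 1.0]
gripper_width: 0.8
```

```bash
python3 look.py j; python3 kn.py j 320 155 355 195
```

```text
10.05 [515.8917998  102.96918994 165.16129556] [-1.4508727   1.16912155  0.95214528]
tcp_m [-15.13166796  38.04999795]
(array([330.82193959, 170.76152623]), array([321, 161,  21,  21, 328]))
knob m [14.16489028 35.38080538] 174.2881912884764
```

View pics/z_j.png

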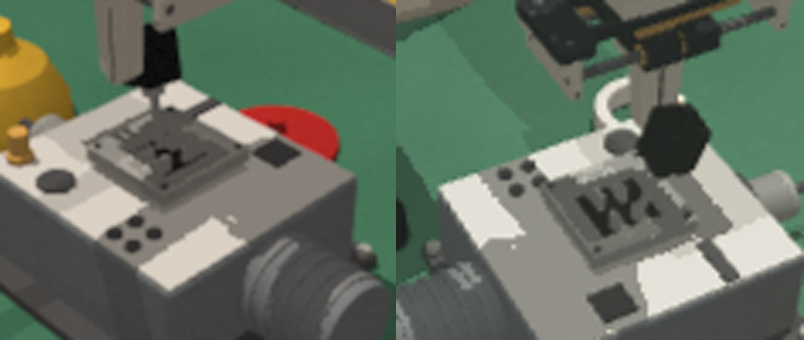

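Entering the lane. Continue toward the stop.

Call:
apply_moves(targets=[0.04,0.003,0,0,0,0,0.08,0.005,0,0,0,0,0.12,0.008,0,0,0,0,0.15,0.01,0,0,0,0,0.15,0.01,0,0,0,0])

```text
time: 10.78
ee_pos: [534.1, 103.8, 165.1]
ee_rot: [2.148, 2.292, 0.0]
contact_force: [-0.9, -0.1, -0.2]
gripper_width: 0.5
```

Call:
apply_moves(targets=[0.015,0.001,0,0,0,0,0.03,0.002,0,0,0,0,0.045,0.003,0,0,0,0,0.045,0.003,0,0,0,0])

```text
time: 11.28
ee_pos: [539.5, 104.3, 165.4]
ee_rot: [2.148, 2.292, 0.001]
contact_force: [-2.1, 0.2, -1.3]
gripper_width: 0.3
```

```bash
python3 look.py k; python3 kn.py k 320 155 355 200
```

```text
11.275 [539.45371684 104.30253082 165.38002131] [-2.09447882  0.21017246 -1.26662688]
tcp_m [ 8.46688649 37.82647809]
(array([335.95080155, 178.29076838]), array([326, 169,  22,  20, 319]))
knob m [38.55829953 35.94603526] 168.83240335214037
```

View pics/z_k.png

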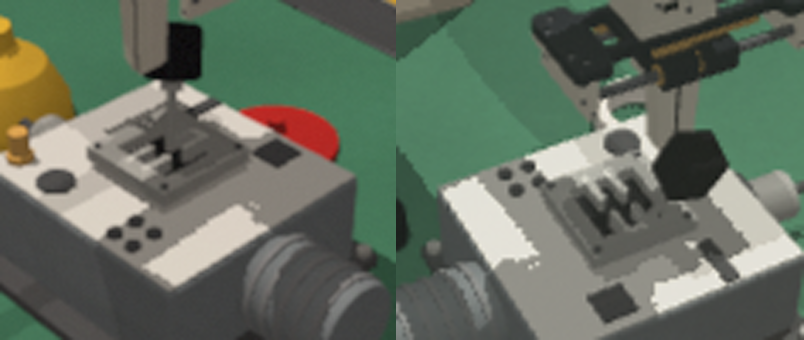

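Call:
apply_moves(targets=[0.012,0.001,0,0,0,0,0.024,0.002,0,0,0,0,0.024,0.002,0,0,0,0])

```text
time: 11.75
ee_pos: [541.4, 104.6, 165.1]
ee_rot: [-2.147, -2.292, 0.002]
contact_force: [-6.0, -0.9, 1.2]
gripper_width: 0.5
```

Force is rising: approaching the stop.

Call:
apply_moves(targets=[0.012,0.001,0,0,0,0,0.024,0.002,0,0,0,0,0.024,0.002,0,0,0,0])

```text
time: 12.12
ee_pos: [543.2, 104.8, 164.6]
ee_rot: [-2.146, -2.291, 0.005]
contact_force: [-10.2, -0.9, 0.7]
gripper_width: 0.6
```

Call:
apply_moves(targets=[0.012,0.001,0,0,0,0,0.024,0.002,0,0,0,0,0.024,0.002,0,0,0,0])

```text
time: 12.5
ee_pos: [545.0, 105.0, 164.3]
ee_rot: [-2.145, -2.29, 0.008]
contact_force: [-14.6, -2.1, 4.8]
gripper_width: 0.5
```

```bash
python3 look.py l; python3 kn.py l 320 155 355 200
```

```text
12.5 [544.96527491 105.03053779 164.27257597] [-14.55449713  -2.13649965   4.75700354]
tcp_m [14.01445832 38.18940124]
(array([336.15844298, 178.58333333]), array([326, 169,  22,  21, 320]))
knob m [39.41457279 36.04699268] 168.52048671160804
```

Call:
apply_moves(targets=[-0.1,-0.007,0,0,0,0,-0.374,-0.025,0,0,0,0,-0.55,-0.037,0,0,0,0,-0.55,-0.037,0,0,0,0,-0.6,-0.037,0.4,0,0,0,-0.7,0.3,0.8,0,0,0,-0.8,0.7,0.8,0,0,0,-0.8,0.95,0.8,0,0,0,-0.8,0.95,0.8,0,0,0])

```text
time: 13.72
ee_pos: [452.5, 221.1, 261.7]
ee_rot: [2.144, 2.295, 0.003]
contact_force: [0.1, -0.8, -0.4]
gripper_width: 0.6
```

```bash
python3 look.py m; python3 kn.py m 320 155 355 200; python3 - <<'E'
from h import *
b=knobpix(cv2.imread('pics/side_m.png'),(260,155,310,200));a=knobpix(cv2.imread('pics/scene_m.png'),(320,155,355,200));print(a,b)
p,e=tri(a[0],b[0]);c=np.array([533.5,66.]);y=.066
Rm=np.array([[np.cos(y),np.sin(y)],[-np.sin(y),np.cos(y)]]);print(Rm@(p[:2]-c),p[2],e)
E
```

```text
13.725 [452.47720691 221.11353528 261.73615006] [ 0.06180888 -0.80181004 -0.44007934]
tcp_m [-70.61632697 160.11944351]
(array([336.1286645 , 178.60043431]), array([326, 169,  22,  21, 325]))
knob m [39.45150367 35.93859444] 168.54111644226725
(array([336.1286645 , 178.60043431]), array([326, 169,  22,  21, 325])) (array([290.46585256, 167.85933967]), array([281, 158,  20,  21, 399]))
[38.00515014 37.67959601] 168.2447426907735 2.8359882276202946
```

View pics/z_m.png

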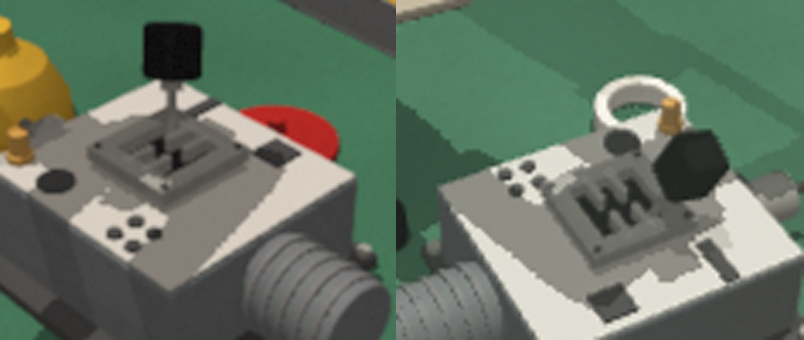

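View pics/side_m.png

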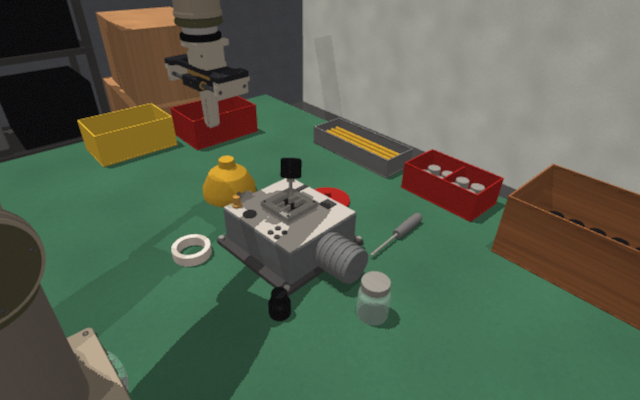

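Lever is home in the +x/+y slot (the bar), the bystanders haven't moved, and the hand is clear.

```bash
python3 -c "
from bench import ticket
print(ticket.hand_in())"
```

```text
the job is handed in; nothing more can be done
None
```

The lever is fully home in the slot marked with the single long bar (the machine's +x, +y slot), and the job is handed in. The hand was clear at 13.7 s of the allowed 48 s.

- **How it was pushed:** With the fingers shut and never pinching, I pushed the knob along the middle lane to neutral. I then pushed it across the channel to +y, and along +x into the slot. It entered none of the other marked slots.
- **At the stop:** Over the last pushes the wrist force rose to about 15 N while the knob moved only about 1 mm.
- **Last check:** With the hand away, the scene camera put the knob at about (39, 36) mm and 169 mm high in the machine's frame. Both cameras together put it at (38, 38) mm and 168 mm. About 40 mm each way and 168 mm were expected. The tool read about 1 N, which is its noise level.
- **Disagreements:** The two views disagreed by about 3 mm, and y reads 2–4 mm short of the +y stop. That stop was never felt in the crossing push, so y may be a little short of it within the lane's play.
- **Loose parts:** All seven look undisturbed in the last side-camera and close-up pictures. I judged this by eye, not by measuring. The lamp base was partly hidden behind the machine.

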